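Keep the fullest sugar tin

TASK

Three identical closed sugar tins stand on the cork mat of the guest-room dresser, and one of them holds clearly more than the others. Lift them to feel which is the heaviest, stand the two lighter ones upright inside the wooden tray for refilling (set down, not dropped), and finish still holding the heaviest one upright in the gripper, its underside raised clearly above the tops of the other tins. Knock no tin over and leave the other things where they are.

Things in the scene. Friction and masses are not known exactly. Their poses are not given: they have to be found in the camera images.
- tin_a: closed round sugar tin, grey metal, flat lid, 60 mm across (bands 61), 100 mm tall; origin: centre of underside, z up. The three look alike and start upright on the mat in a triangle, centres 120 to 175 mm apart, shuffled. 0.1 to 0.55 kg, varying; the heaviest is 0.13 kg or more above both others, which may weigh nearly the same. Stiff: grip with 40 to 60 N
- tin_b: closed round sugar tin, grey metal, flat lid, 60 mm across (bands 61), 100 mm tall; origin: centre of underside, z up. The three look alike and start upright on the mat in a triangle, centres 120 to 175 mm apart, shuffled. 0.1 to 0.55 kg, varying; the heaviest is 0.13 kg or more above both others, which may weigh nearly the same. Stiff: grip with 40 to 60 N
- tin_c: closed round sugar tin, grey metal, flat lid, 60 mm across (bands 61), 100 mm tall; origin: centre of underside, z up. The three look alike and start upright on the mat in a triangle, centres 120 to 175 mm apart, shuffled. 0.1 to 0.55 kg, varying; the heaviest is 0.13 kg or more above both others, which may weigh nearly the same. Stiff: grip with 40 to 60 N
- tray: fixed wooden tray, open on top, 200 mm (its x) by 360 mm (its y), walls 7 mm thick and 18 mm high, inner floor 7 mm above the dresser top (the top is at z = 0); origin at the centre of its underside. Free for tins except for the spoon that lies along its far (+x) wall; three tins fit in a row along its y at x = -0.03, y = -0.11, 0 and 0.11 m in its frame
- mat: fixed flat cork mat, 260 by 260 mm, 4 mm thick; origin at the centre of its underside; the tins stand on it
- creamer: small white china cup, diameter 36 mm, height 45 mm, loose, near the middle of the mat between the tins; origin at the centre of its underside. Leave alone
- spoon: steel teaspoon, 130 mm long, stout handle, 20 mm high, loose, lying on the tray floor along the tray's y axis, about 68 mm from its centre towards +x; its own x runs along its length. Leave alone
- mug: blue mug, diameter 76 mm, height 90 mm, loose, beyond the mat and tray; origin at the centre of its underside. Leave alone
- candle: candle jar with paper label and wooden lid, diameter 64 mm, height 70 mm, loose, beyond the mat; origin at the centre of its underside. Leave alone
- remote: black remote control, 50 by 150 by 18 mm, loose, lying between the mat and the tray, towards the robot; origin at the centre of its underside. Leave alone
- book: closed book, 140 by 210 by 28 mm, loose, lying at the left of the dresser; origin at the centre of its underside. Leave alone
Mind the look-alikes: they are no part of the job. Leave any pink or turquoise look-alike of the tin_b alone.

How it is judged:
At the end, for the whole second after the job is handed in: One tin is held by the fingers alone, underside over 110 mm above the dresser top, within 0.35 rad of upright, still; the other two stand released, at rest, upright within 0.1 rad, flat on the tray floor, each pressing on it with under 3.7 N (only the heaviest weighs more) (((height (world z) of tin_a above 0.11 m and angle between tin_a's own z axis and vertical below 0.35 rad and linear speed of tin_a below 0.05 m/s and contact force between the fingers and tin_a above 2 N and contact force between tin_a and tray below 0.1 N and contact force between tin_a and mat below 0.1 N and contact force between tin_a and tin_b below 0.1 N and contact force between tin_a and tin_c below 0.1 N and (x of tin_b in the frame of tray between -0.07 and 0.07 m and y of tin_b in the frame of tray between -0.15 and 0.15 m and height (world z) of tin_b between 0.002 and 0.012 m and angle between tin_b's own z axis and vertical below 0.1 rad and linear speed of tin_b below 0.03 m/s and contact force between the fingers and tin_b below 0.2 N and contact force between tin_b and tray between 0.6 and 3.7 N) and (x of tin_c in the frame of tray between -0.07 and 0.07 m and y of tin_c in the frame of tray between -0.15 and 0.15 m and height (world z) of tin_c between 0.002 and 0.012 m and angle between tin_c's own z axis and vertical below 0.1 rad and linear speed of tin_c below 0.03 m/s and contact force between the fingers and tin_c below 0.2 N and contact force between tin_c and tray between 0.6 and 3.7 N)) or (height (world z) of tin_b above 0.11 m and angle between tin_b's own z axis and vertical below 0.35 rad and linear speed of tin_b below 0.05 m/s and contact force between the fingers and tin_b above 2 N and contact force between tin_b and tray below 0.1 N and contact force between tin_b and mat below 0.1 N and contact force between tin_b and tin_a below 0.1 N and contact force between tin_b and tin_c below 0.1 N and (x of tin_a in the frame of tray between -0.07 and 0.07 m and y of tin_a in the frame of tray between -0.15 and 0.15 m and height (world z) of tin_a between 0.002 and 0.012 m and angle between tin_a's own z axis and vertical below 0.1 rad and linear speed of tin_a below 0.03 m/s and contact force between the fingers and tin_a below 0.2 N and contact force between tin_a and tray between 0.6 and 3.7 N) and (x of tin_c in the frame of tray between -0.07 and 0.07 m and y of tin_c in the frame of tray between -0.15 and 0.15 m and height (world z) of tin_c between 0.002 and 0.012 m and angle between tin_c's own z axis and vertical below 0.1 rad and linear speed of tin_c below 0.03 m/s and contact force between the fingers and tin_c below 0.2 N and contact force between tin_c and tray between 0.6 and 3.7 N)) or (height (world z) of tin_c above 0.11 m and angle between tin_c's own z axis and vertical below 0.35 rad and linear speed of tin_c below 0.05 m/s and contact force between the fingers and tin_c above 2 N and contact force between tin_c and tray below 0.1 N and contact force between tin_c and mat below 0.1 N and contact force between tin_c and tin_a below 0.1 N and contact force between tin_c and tin_b below 0.1 N and (x of tin_a in the frame of tray between -0.07 and 0.07 m and y of tin_a in the frame of tray between -0.15 and 0.15 m and height (world z) of tin_a between 0.002 and 0.012 m and angle between tin_a's own z axis and vertical below 0.1 rad and linear speed of tin_a below 0.03 m/s and contact force between the fingers and tin_a below 0.2 N and contact force between tin_a and tray between 0.6 and 3.7 N) and (x of tin_b in the frame of tray between -0.07 and 0.07 m and y of tin_b in the frame of tray between -0.15 and 0.15 m and height (world z) of tin_b between 0.002 and 0.012 m and angle between tin_b's own z axis and vertical below 0.1 rad and linear speed of tin_b below 0.03 m/s and contact force between the fingers and tin_b below 0.2 N and contact force between tin_b and tray between 0.6 and 3.7 N)))); the arm keeps its last pose, push and grip.
It fails at once if a tin is knocked over (leans more than 0.6 rad) (angle between any of tin_a, tin_b, tin_c's own z axis and vertical above 0.6 rad).
It fails at once if a tin is dropped (falls free of the fingers faster than 0.6 m/s, some 2 cm) ((linear speed of tin_a above 0.6 m/s and contact force between the fingers and tin_a below 0.05 N) or (linear speed of tin_b above 0.6 m/s and contact force between the fingers and tin_b below 0.05 N) or (linear speed of tin_c above 0.6 m/s and contact force between the fingers and tin_c below 0.05 N)).
It fails at once if one of the other loose things is moved by more than 30 mm (distance of any of creamer, spoon, mug, candle, remote, book from where it was at the start of the episode above 0.03 m).
It also fails if it takes over 72 s, if anything falls off the work surface, if the arm or the gripper's body presses on something with over 40 N, if the wrist force passes 120 N, or if a joint passes its speed limit or range.

ROBOT

A 7-joint arm with a two-finger parallel gripper is mounted at the origin on the work surface. World frame = base frame: x ahead of the robot, y to its left, z up, the work surface at z = 0. Lengths are in m, angles in rad, forces in N, time in s.
With the tool pointing down it reaches from about 0.425 to 0.925 m from the base axis. Payload 6.8 kg.
Tool frame: the origin (TCP) lies at the very end of the fingers, on their centre line; the grasp point (between the pads) lies bot.hold_point_z behind it (bot.hold_point_z is the distance from the TCP to the grasp point, in m); x points along the fingers, z is the direction in which the jaws open and shut, and the axes are right-handed (so a half turn about x gives the same grasp; the last joint's range is limited). The gripper opens to 85 mm and grips with 20 to 120 N. Pads are 22 mm wide; open, the fingers measure 114 mm over their backs; the gripper's body (76 mm by 85 mm) begins 54 mm behind the grasp point. The pads swing forward as they close: fully open they stand 13 mm farther back than shut.
Start: joints at [-1.377, 0.477, 0.022, 1.555, -0.011, 1.109, -0.083], TCP at [0.201, 0.645, 0.2] pointing down, gripper open.
Joint ranges: [-2.96, 2.96], [-0.34, 2.1], [-1.41, 1.46], [0.24, 2.44], [-1.37, 4.51], [0.17, 1.92], [-2.96, 2.96]. Speed limits (rad/s): [2.39, 2.39, 3.14, 3.14, 3.14, 3.14, 3.14].

INTERFACE

Orientations are given as a unit quaternion [w, x, y, z].
In Python, from station import bot gives the robot as it stands.
- The arm moves only by the tool drive_tool, never from a script. Its arguments are lists of equal length, an entry for each row: "slide": the shift along the world's x, y, z in mm, a list of three; "turn": the turn, a rotation vector about the world's x, y, z in rad, a list of three; "gripper": the opening, from 0 (shut) to 1 (fully open). A call has 1 to 10 rows; each row is the pose to reach, as a shift and turn from the pose measured when the call began; what a row does not reach only later rows make up. A row lasts 1/10 s, in which the tool goes at most 50 mm and 8.59 degrees, less where a joint would pass 70% of its speed; a pose out of reach is approached as far as the arm can. A call with a gripper value outside its range is refused whole. The fingers move at their own pace and stop on an object; "squeeze" is the grip in N (left out, the last holds). Time passes only in rows, so rows that repeat a pose let the fingers close. It gives the time, the measured TCP pose, the force and the opening at its end, in the units of the state.
- bot.get_obs(): the state, without advancing time (a new reading comes with each control period).
- bot.read_camera(name): name is "side" or "top" or "wrist"; returns a dict with "color" (400x640x3 uint8, red, green, blue), "fovy" (degrees; the focal length in pixels is half the picture's height over the tangent of half this angle, whatever the lens; pixels are square), "cx", "cy" (the principal point, pixels), "R" (3x3) and "t" (3): a world point X has camera coordinates R X + t. Camera axes: x right, y down, z forward; pixel columns grow to the right and rows downward; lengths in m; the calibration is good to about 2 mm. The wrist camera is an equidistant fisheye: a pixel r from the principal point sees the ray r / f radians off the axis. A picture is of the moment at which its call begins. There is no depth.
- bot.hand_in(): hands the job in, once; it reports no verdict.
The state is a dict: "t": time; "q": joint angles; "joint_vel": joint speeds; "joint_torque": joint torques, N m; "eef_pos": TCP position; "tool_rot": TCP orientation; "contact_force": force on the tool from outside, world axes, zero at the start; "torque": the same for the moment, N m; "gripper_width": opening from 0.0 (shut) to 1.0 (fully open).
Only numpy, scipy, OpenCV 4.12 (cv2) and the standard library are available. Lean on these libraries where they do the work, as an engineer would, in place of code of your own. Each camera call takes 0.05 s, during which the arm holds its last target.

## Working session

There is one attempt and no reset: what is moved stays moved. The work goes in short steps, Python scripts to look and compute and a tool call to move; the robot and the scene stay as the last step left them, time stands still between calls to the robot, and variables do not carry over. Pictures are saved under pics/ and viewed, and the job is handed in when it is done.

Besides the shell and the picture viewer there is one more tool, called after "Request:" by a JSON object that holds its "api" and its "payload". drive_tool: Moves the arm, as the interface text tells. Its arguments: {"type":"object","properties":{"slide":{"type":"array"},"turn":{"type":"array"},"gripper":{"type":"array"},"squeeze":{"type":"number"}},"required":["slide","turn","gripper"]}

```bash
ls; mkdir -p pics; cat > h.py <<'E'
import numpy as np, cv2
from station import bot
def snap(n,f):
    c=bot.read_camera(n); cv2.imwrite('pics/'+f,c['color'][:,:,::-1]); 
    np.savez('pics/'+f+'.npz',**{k:c[k] for k in('color','fovy','cx','cy','R','t')}); return c
def load(f): return np.load('pics/'+f+'.npz')
def ray(c,u,v):
    f=200/np.tan(np.radians(float(c['fovy']))/2)
    d=np.array([(u-c['cx'])/f,(v-c['cy'])/f,1.]); R=np.array(c['R']);t=np.array(c['t'])
    return -R.T@t, R.T@d
def onz(c,u,v,z):
    o,d=ray(c,u,v); return o+d*(z-o[2])/d[2]
def proj(c,X):
    f=200/np.tan(np.radians(float(c['fovy']))/2)
    p=np.array(c['R'])@np.array(X)+np.array(c['t']); return p[:2]/p[2]*f+[c['cx'],c['cy']]
def crop(f,x0,y0,x1,y1,s,out):
    i=cv2.imread('pics/'+f)[y0:y1,x0:x1]; cv2.imwrite('pics/'+out,cv2.resize(i,None,fx=s,fy=s,interpolation=cv2.INTER_CUBIC))
E
python3 - <<'E'
from h import *
for n in('top','side','wrist'):
    c=snap(n,n+'0.png'); print(n,c['fovy'],c['cx'],c['cy'],-np.array(c['R']).T@c['t'])
o=bot.get_obs(); print(o, bot.hold_point_z)
E
```

```text
pics
top 53.147660323794796 315.78204340968364 201.5731601907312 [0.35197479 0.16973362 1.12109762]
side 56.54451858253114 317.29753859265526 196.85559731921973 [ 0.47695527 -0.57060414  0.84050436]
wrist 65.70646984690485 316.1271865556463 200.39814564986176 [0.12670255 0.66754942 0.37323744]
{'t': 0.15, 'q': array([-1.37710775,  0.47758674,  0.02237032,  1.55618518, -0.01147763,
        1.10928387, -0.08309622]), 'joint_vel': array([ 0.00081768, -0.00166188,  0.00108329, -0.00392095, -0.00045425,
        0.00245609, -0.00021802]), 'joint_torque': array([ 3.01459906e-03, -5.96928978e+01,  1.61022060e+00, -2.81490469e+01,
        1.26596633e-02,  6.53589203e-03,  8.91031334e-06]), 'eef_pos': array([0.20051602, 0.64403353, 0.19898184]), 'tool_rot': array([ 0.56912447, -0.41947375,  0.56983006,  0.41884701]), 'contact_force': array([-0.76374448,  0.45773054,  0.05436806]), 'torque': array([ 0.05599341, -0.01990716, -0.00705164]), 'gripper_width': 0.9972689442919104} 0.0187
```

View pics/top0.png

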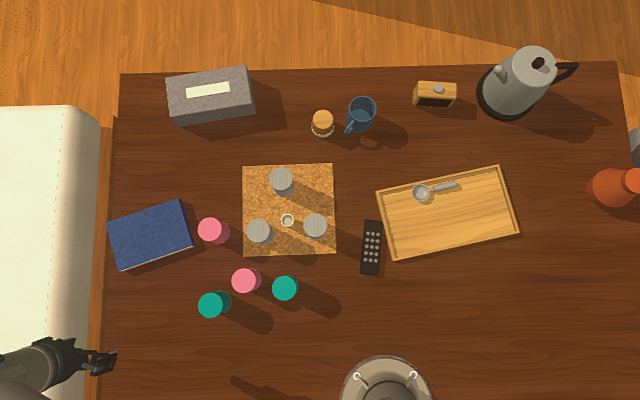

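View pics/side0.png

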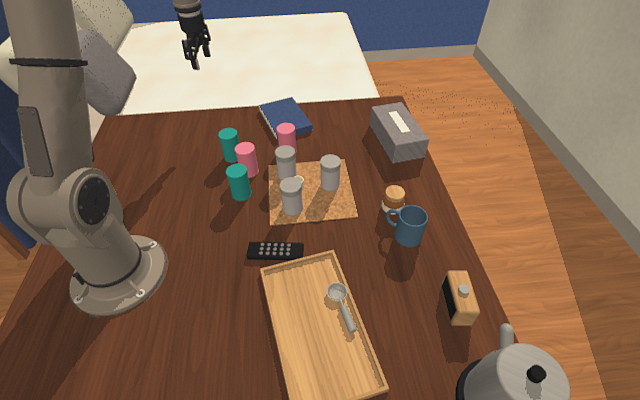

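View pics/wrist0.png

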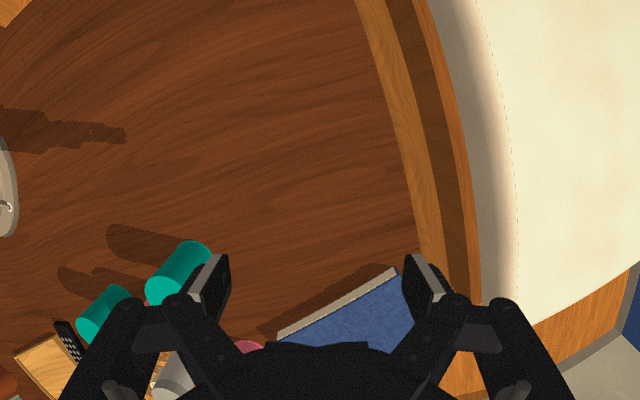

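The top view shows three grey tins on the mat, with lids near (281,180), (259,230) and (315,225). These are the tins meant. The pink lids (211,230), (245,281) and turquoise lids (211,305), (285,288) are off the mat and are look-alikes. The creamer is at (287,220), and the tray is centred near (448,213) with the spoon on its far side.

```bash
python3 - <<'E'
from h import *
crop('top0.png',185,155,345,275,5,'cropA.png')
crop('top0.png',350,155,530,275,4,'cropB.png')
crop('side0.png',220,130,370,240,5,'cropC.png')
E
```

```text
(no output)
```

View pics/cropA.png

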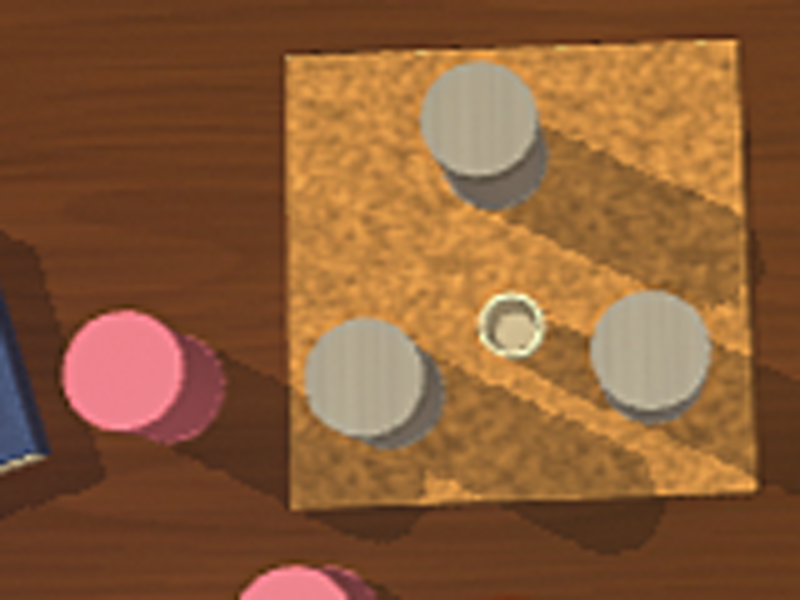

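View pics/cropB.png

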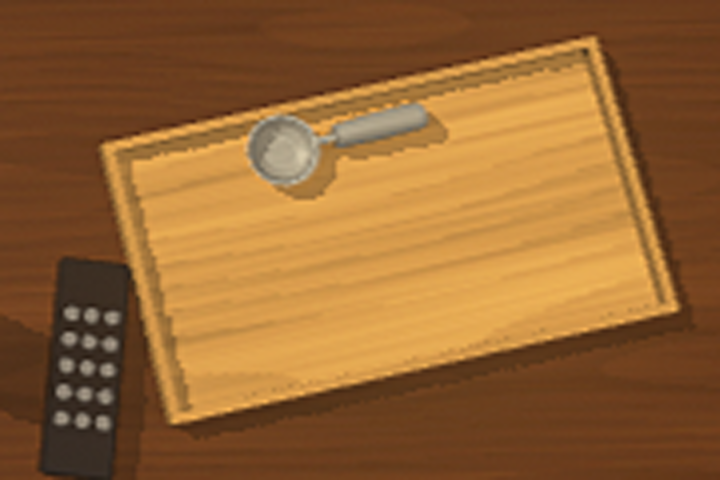

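View pics/cropC.png

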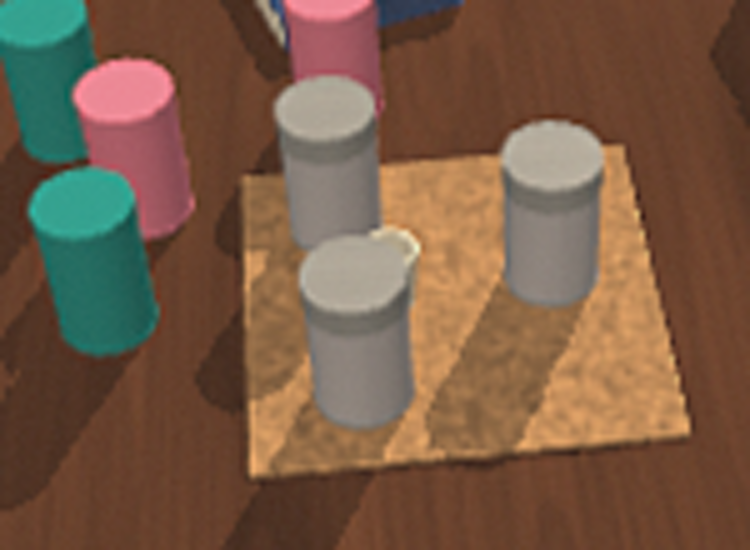

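Crop A confirms three grey tins on cork, lid centres at full-picture (280.8,179), (257.8,230.4) and (315.2,225.2). In the side crop the same lids are at (330.6,161.4), (285.2,151.6) and (291,184.6).

```bash
python3 - <<'E'
from h import *
t=load('top0.png'); s=load('side0.png'); np.set_printoptions(precision=4,suppress=True)
T=[(280.8,179),(257.8,230.4),(315.2,225.2)];S=[(330.6,161.4),(285.2,151.6),(291,184.6)]
P=[]
for a,b in zip(T,S):
    A=onz(t,*a,.104);B=onz(s,*b,.104);P.append(A[:2]); 
    oa,da=ray(t,*a);ob,db=ray(s,*b); k=np.linalg.lstsq(np.c_[da,-db],ob-oa,rcond=None)[0]
    print('top',A[:2],'side',B[:2],'tri',(oa+da*k[0]+ob+db*k[1])/2, 'R',np.hypot(*A[:2]))
print([np.linalg.norm(P[i]-P[j]) for i,j in((0,1),(0,2),(1,2))])
print('creamer',onz(t,287.4,220,.049))
for n,p in(('pink1',(209.5,229)),('pink2',(245,281)),('tq',(285,288))):print(n,onz(t,*p,.1))
C=[onz(t,350+u/4,155+v/4,.018)[:2] for u,v in((103,146),(595,38),(680,310),(172,424))]
C=np.array(C);print(C,C.mean(0),[np.linalg.norm(C[i]-C[i-1]) for i in range(4)])
y=(C[0]+C[3]-C[1]-C[2]);x=(C[0]+C[1]-C[2]-C[3]);print('yaw',np.arctan2(x[1],x[0]),np.arctan2(-y[0],y[1]))
print('spoon',[onz(t,350+u/4,155+v/4,.02)[:2] for u,v in((285,150),(425,118))])
from scipy.spatial.transform import Rotation as Ro
print(Ro.from_quat(bot.get_obs()['tool_rot'],scalar_first=True).as_matrix())
E
```

```text
top [0.5844 0.2581] side [0.5877 0.2578] tri [0.5863 0.2583 0.1031] R 0.6388866273753969
top [0.4519 0.3183] side [0.4549 0.3192] tri [0.4534 0.3185 0.1043] R 0.5527494373035007
top [0.4613 0.1717] side [0.4652 0.1736] tri [0.4632 0.1719 0.1052] R 0.49218159260984246
[np.float64(0.14560457254779913), np.float64(0.15045344020137652), np.float64(0.14694578577170198)]
creamer [0.4833 0.2464 0.049 ]
pink1 [0.4592 0.4427 0.1   ]
pink2 [0.326  0.3513 0.1   ]
tq [0.3062 0.2513 0.1   ]
[[ 0.5609 -0.0006]
 [ 0.6294 -0.3533]
 [ 0.4352 -0.392 ]
 [ 0.3668 -0.0377]] [ 0.4981 -0.1959] [np.float64(0.19761937562332124), np.float64(0.3592292769617945), np.float64(0.1980458450319398), np.float64(0.3608467512006361)]
yaw 0.1930514391788565 0.19115561181589102
spoon [array([ 0.5542, -0.1275]), array([ 0.5744, -0.2273])]
[[-0.0003 -0.9548  0.2972]
 [-0.0013  0.2972  0.9548]
 [-1.     -0.0001 -0.0013]]
```

Measured sizes agree with the task text: tins are 146 to 150 mm apart, and the tray is 360 x 198 mm at yaw 0.19, centred at (0.498,-0.196). I'll start with the left tin L at (0.453,0.3185).

Request:
{"api": "drive_tool", "payload": {"slide": [[45,-50,0],[75,-90,0],[105,-130,0],[135,-170,0],[165,-210,0],[195,-250,0],[225,-290,0],[252,-325,0],[252,-325,0],[252,-325,0]], "turn": [[0,0,0],[0,0,0],[0,0,0],[0,0,0],[0,0,0],[0,0,0],[0,0,0],[0,0,0],[0,0,0],[0,0,0]], "gripper": [1,1,1,1,1,1,1,1,1,1], "squeeze": 50}}

```text
t: 1.15
eef_pos: [0.454, 0.3166, 0.1989]
tool_rot: [0.57, -0.418, 0.571, 0.417]
contact_force: [-0.1, 0.7, -0.0]
gripper_width: 0.999
```

```bash
python3 - <<'E'
from h import *
o=bot.get_obs(); print(o['t'],o['q'],o['eef_pos'],o['contact_force'])
snap('wrist','w1.png')
E
```

```text
1.15 [-0.85249072  0.27869033  0.15770531  1.85801424 -0.04922886  1.01010049
  0.5892632 ] [0.45399724 0.3165558  0.19890003] [-0.09697727  0.65489023 -0.00881613]
```

View pics/w1.png

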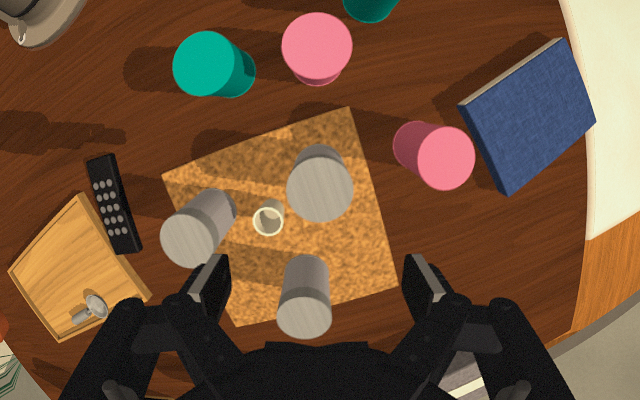

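The wrist view shows tin L's lid centred near (320,188), with the creamer at (268,220). I'll check that against the fisheye model.

```bash
cat >> h.py <<'E'
def fish(c,u,v,z):
    f=200/np.tan(np.radians(float(c['fovy']))/2); d=np.array([u-c['cx'],v-c['cy']]); r=np.hypot(*d); th=r/f
    w=np.r_[d/r*np.sin(th),np.cos(th)]; R=np.array(c['R']); o=-R.T@np.array(c['t']); w=R.T@w
    return o+w*(z-o[2])/w[2]
E
python3 - <<'E'
from h import *
c=load('w1.png'); print(fish(c,320,188,.104),fish(c,188,243,.104),fish(c,305,318,.104),fish(c,268,220,.049))
E
```

```text
[0.45067619 0.32137593 0.104     ] [0.46476979 0.17585353 0.104     ] [0.58587969 0.26203362 0.104     ] [0.48294925 0.25025051 0.049     ]
```

The three views agree within 3 mm. Descending to TCP z 0.062 keeps the fingertips above the creamer.

Request:
{"api": "drive_tool", "payload": {"slide": [[-1,2,-40],[-2,2,-80],[-2,2,-115],[-2,2,-137],[-2,2,-137],[-2,2,-137],[-2,2,-137],[-2,2,-137],[-2,2,-137],[-2,2,-137]], "turn": [[0,0,0],[0,0,0],[0,0,0],[0,0,0],[0,0,0],[0,0,0],[0,0,0],[0,0,0],[0,0,0],[0,0,0]], "gripper": [1,1,1,1,1,0,0,0,0,0], "squeeze": 50}}

```text
t: 2.2
eef_pos: [0.4512, 0.3222, 0.0639]
tool_rot: [0.57, -0.419, 0.569, 0.419]
contact_force: [-2.3, -1.9, 6.0]
gripper_width: 0.665
```

Request:
{"api": "drive_tool", "payload": {"slide": [[0,0,0],[0,0,10],[0,0,30],[0,0,60],[0,0,90],[0,0,120],[0,0,130],[0,0,130],[0,0,130],[0,0,130]], "turn": [[0,0,0],[0,0,0],[0,0,0],[0,0,0],[0,0,0],[0,0,0],[0,0,0],[0,0,0],[0,0,0],[0,0,0]], "gripper": [0,0,0,0,0,0,0,0,0,0]}}

```text
t: 3.2
eef_pos: [0.4501, 0.3213, 0.192]
tool_rot: [0.569, -0.419, 0.57, 0.419]
contact_force: [-0.4, 0.2, -5.3]
gripper_width: 0.664
```

Request:
{"api": "drive_tool", "payload": {"slide": [[0,0,0],[0,0,0]], "turn": [[0,0,0],[0,0,0]], "gripper": [0,0]}}

```text
t: 3.4
eef_pos: [0.4494, 0.3208, 0.1907]
tool_rot: [0.568, -0.419, 0.571, 0.419]
contact_force: [0.7, -0.2, -5.0]
gripper_width: 0.667
```

```bash
python3 - <<'E'
from h import *
snap('side','s2.png'); F=[]
for i in range(5): F.append(bot.get_obs()['contact_force']); bot.read_camera('top')
print(np.mean(F,0),np.std(F,0)); o=bot.get_obs(); print(o['t'],o['eef_pos'],o['gripper_width'])
E
```

```text
[ 0.21693501 -0.17698664 -4.94938891] [0.4700478  0.41766718 0.34546373]
3.7 [0.45016358 0.3213988  0.19202559] 0.6656232226382919
```

View pics/s2.png

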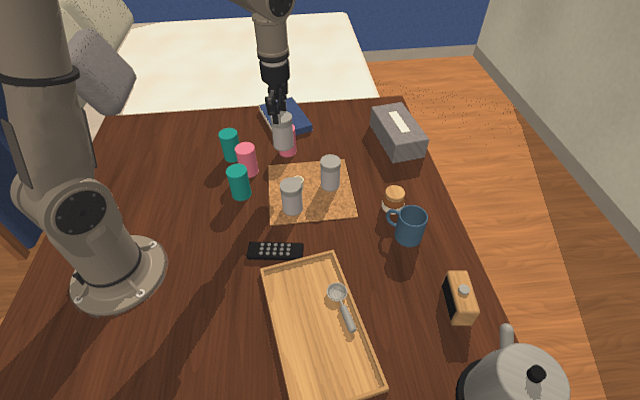

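Tin L reads about 4.95 N (0.5 kg), above the 3.7 N limit for a light tin, so it's probably the heaviest. I'll set it back gently and weigh the others.

Request:
{"api": "drive_tool", "payload": {"slide": [[0,0,-30],[0,0,-60],[0,0,-90],[0,0,-110],[0,0,-120],[0,0,-124],[0,0,-127],[0,0,-127],[0,0,-127],[0,0,-127]], "turn": [[0,0,0],[0,0,0],[0,0,0],[0,0,0],[0,0,0],[0,0,0],[0,0,0],[0,0,0],[0,0,0],[0,0,0]], "gripper": [0,0,0,0,0,0,0,0,0,0]}}

```text
t: 4.7
eef_pos: [0.4506, 0.3218, 0.0658]
tool_rot: [0.57, -0.419, 0.57, 0.419]
contact_force: [0.6, 0.2, -4.7]
gripper_width: 0.664
```

Request:
{"api": "drive_tool", "payload": {"slide": [[0,0,-1],[0,0,-2],[0,0,-2]], "turn": [[0,0,0],[0,0,0],[0,0,0]], "gripper": [0,0,0]}}

```text
t: 5.0
eef_pos: [0.451, 0.322, 0.0642]
tool_rot: [0.57, -0.419, 0.569, 0.419]
contact_force: [-0.2, -0.1, -1.1]
gripper_width: 0.668
```

Contact: most of the load is now on the mat. Next I release, rise and go to tin R.

Request:
{"api": "drive_tool", "payload": {"slide": [[0,0,0],[0,0,0],[0,0,0],[0,0,0],[0,0,20],[0,0,50],[0,0,90],[0,-20,130],[5,-60,130],[10,-100,130]], "turn": [[0,0,0],[0,0,0],[0,0,0],[0,0,0],[0,0,0],[0,0,0],[0,0,0],[0,0,0],[0,0,0],[0,0,0]], "gripper": [1,1,1,1,1,1,1,1,1,1]}}

```text
t: 6.0
eef_pos: [0.4618, 0.222, 0.1959]
tool_rot: [0.571, -0.419, 0.568, 0.419]
contact_force: [0.3, -0.2, -0.2]
gripper_width: 0.999
```

```bash
python3 - <<'E'
from h import *
o=bot.get_obs(); print(o['t'],o['q'],o['eef_pos'],o['contact_force'],o['gripper_width'])
snap('wrist','w3.png')
E
```

```text
6.0 [-0.74459164  0.20948765  0.20253407  1.95852571 -0.05130526  0.97385358
  0.75201795] [0.46179871 0.2219852  0.19586823] [ 0.32142152 -0.21241694 -0.21386705] 0.9985441507133755
```

View pics/w3.png

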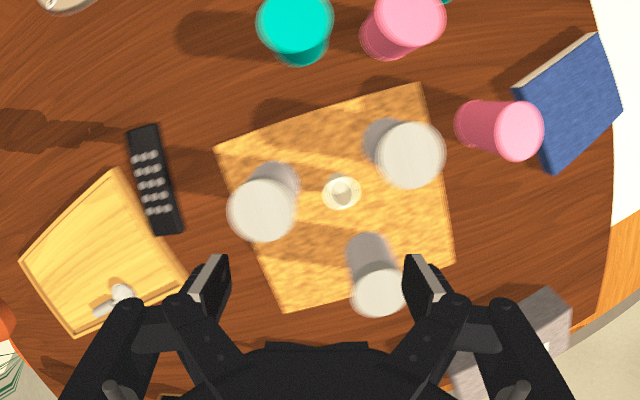

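L stands upright, lid at (410,155), and R's lid is at (262,208). Moving over R and gripping it.

Request:
{"api": "drive_tool", "payload": {"slide": [[1,-30,0],[2,-48,0],[2,-48,-30],[2,-48,-70],[2,-48,-110],[2,-48,-132],[2,-48,-132],[2,-48,-132],[2,-48,-132],[2,-48,-132]], "turn": [[0,0,0],[0,0,0],[0,0,0],[0,0,0],[0,0,0],[0,0,0],[0,0,0],[0,0,0],[0,0,0],[0,0,0]], "gripper": [1,1,1,1,1,1,1,0,0,0], "squeeze": 50}}

```text
t: 7.05
eef_pos: [0.4665, 0.1659, 0.0653]
tool_rot: [0.573, -0.418, 0.57, 0.416]
contact_force: [0.9, -0.1, 5.5]
gripper_width: 0.662
```

Request:
{"api": "drive_tool", "payload": {"slide": [[0,0,0],[0,0,0],[0,0,10],[0,0,30],[0,0,60],[0,0,90],[0,0,120],[0,0,130],[0,0,130],[0,0,130]], "turn": [[0,0,0],[0,0,0],[0,0,0],[0,0,0],[0,0,0],[0,0,0],[0,0,0],[0,0,0],[0,0,0],[0,0,0]], "gripper": [0,0,0,0,0,0,0,0,0,0]}}

```text
t: 8.05
eef_pos: [0.4657, 0.1656, 0.1944]
tool_rot: [0.572, -0.418, 0.57, 0.416]
contact_force: [0.0, -0.8, -2.0]
gripper_width: 0.661
```

Request:
{"api": "drive_tool", "payload": {"slide": [[0,0,0],[0,0,0]], "turn": [[0,0,0],[0,0,0]], "gripper": [0,0]}}

```text
t: 8.25
eef_pos: [0.4647, 0.1651, 0.1929]
tool_rot: [0.571, -0.418, 0.571, 0.416]
contact_force: [0.2, -0.1, -1.7]
gripper_width: 0.667
```

```bash
python3 - <<'E'
from h import *
snap('side','s3.png'); F=[]
for i in range(5): F.append(bot.get_obs()['contact_force']); bot.read_camera('top')
print(np.mean(F,0),np.std(F,0)); o=bot.get_obs(); print(o['t'],o['eef_pos'],o['gripper_width'],o['q'])
E
```

```text
[ 0.00202978  0.06748929 -1.08940903] [0.32583589 0.31334299 0.52375348]
8.55 [0.46569418 0.16555717 0.19412319] 0.6628943790537088 [-0.68300107  0.18080754  0.24214037  2.00055661 -0.04948181  0.96258644
  0.84402937]
```

View pics/s3.png

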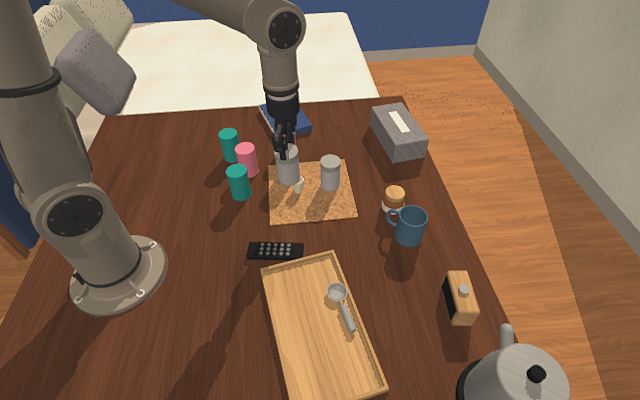

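R weighs about 1.1 to 1.5 N, so it is light. It goes to the tray slot at y=-0.11, world (0.489,-0.310).

Request:
{"api": "drive_tool", "payload": {"slide": [[1,-20,0],[2,-50,0],[4,-85,0],[6,-120,0],[8,-155,0],[9,-190,0],[11,-225,0],[13,-260,0],[14,-290,0],[15,-315,0]], "turn": [[0,0,0],[0,0,0],[0,0,0],[0,0,0],[0,0,0],[0,0,0],[0,0,0],[0,0,0],[0,0,0],[0,0,0]], "gripper": [0,0,0,0,0,0,0,0,0,0]}}

```text
t: 9.55
eef_pos: [0.4805, -0.1515, 0.1943]
tool_rot: [0.573, -0.418, 0.57, 0.415]
contact_force: [0.1, 0.3, -1.8]
gripper_width: 0.661
```

Request:
{"api": "drive_tool", "payload": {"slide": [[1,-30,0],[3,-60,0],[5,-90,0],[7,-120,0],[8,-145,0],[8,-158,0],[8,-160,0],[8,-160,0],[8,-160,0]], "turn": [[0,0,0],[0,0,0],[0,0,0],[0,0,0],[0,0,0],[0,0,0],[0,0,0],[0,0,0],[0,0,0]], "gripper": [0,0,0,0,0,0,0,0,0]}}

```text
t: 10.45
eef_pos: [0.4889, -0.3097, 0.1941]
tool_rot: [0.572, -0.418, 0.57, 0.416]
contact_force: [0.5, 0.2, -1.3]
gripper_width: 0.663
```

```bash
python3 - <<'E'
from h import *
snap('side','s4.png');snap('top','t4.png'); F=[]
o=bot.get_obs(); print(o['t'],o['eef_pos'],o['gripper_width'],o['q'],o['contact_force'])
E
```

```text
10.55 [ 0.48894296 -0.30996148  0.19427118] 0.6623597359455069 [ 0.04292479  0.35065819  0.52930632  1.8282148  -0.2083467   1.01316953
  1.91707169] [ 0.1331239   0.47873581 -0.71972215]
```

View pics/s4.png

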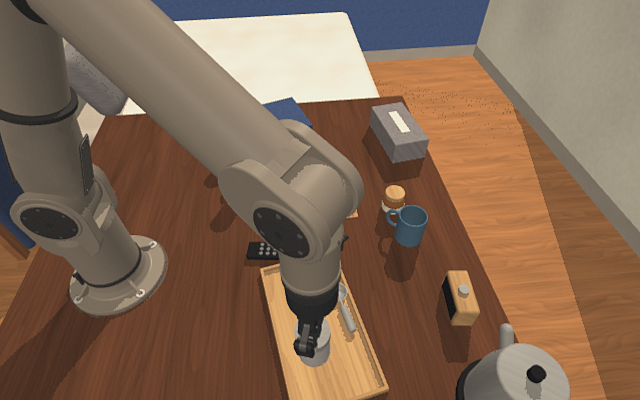

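R hangs over the tray, upright, base near (318,360). Lowering.

Request:
{"api": "drive_tool", "payload": {"slide": [[0,0,-20],[0,0,-50],[0,0,-80],[0,0,-105],[0,0,-116],[0,0,-121],[0,0,-124],[0,0,-124],[0,0,-124]], "turn": [[0,0,0],[0,0,0],[0,0,0],[0,0,0],[0,0,0],[0,0,0],[0,0,0],[0,0,0],[0,0,0]], "gripper": [0,0,0,0,0,0,0,0,0]}}

```text
t: 11.45
eef_pos: [0.4896, -0.3103, 0.0713]
tool_rot: [0.573, -0.419, 0.57, 0.415]
contact_force: [0.0, 0.8, -1.9]
gripper_width: 0.665
```

Request:
{"api": "drive_tool", "payload": {"slide": [[0,0,-1],[0,0,-2],[0,0,-2]], "turn": [[0,0,0],[0,0,0],[0,0,0]], "gripper": [0,0,0]}}

```text
t: 11.75
eef_pos: [0.4897, -0.3104, 0.0695]
tool_rot: [0.573, -0.419, 0.569, 0.415]
contact_force: [-0.4, 0.1, -2.0]
gripper_width: 0.667
```

Request:
{"api": "drive_tool", "payload": {"slide": [[0,0,-1],[0,0,-2],[0,0,-2]], "turn": [[0,0,0],[0,0,0],[0,0,0]], "gripper": [0,0,0]}}

```text
t: 12.05
eef_pos: [0.4909, -0.3106, 0.0684]
tool_rot: [0.573, -0.419, 0.569, 0.415]
contact_force: [0.2, 0.9, 5.0]
gripper_width: 0.663
```

Contact. Release, rise, and go to the far tin F.

Request:
{"api": "drive_tool", "payload": {"slide": [[0,0,1],[0,0,1],[0,0,1],[0,0,1],[0,0,20],[0,0,50],[0,0,90],[0,0,130],[5,30,135],[10,70,135]], "turn": [[0,0,0],[0,0,0],[0,0,0],[0,0,0],[0,0,0],[0,0,0],[0,0,0],[0,0,0],[0,0,0],[0,0,0]], "gripper": [1,1,1,1,1,1,1,1,1,1]}}

```text
t: 13.05
eef_pos: [0.5016, -0.2426, 0.2056]
tool_rot: [0.575, -0.419, 0.569, 0.412]
contact_force: [0.2, 0.6, 0.3]
gripper_width: 1.001
```

Request:
{"api": "drive_tool", "payload": {"slide": [[8,45,0],[16,90,0],[24,135,0],[32,180,0],[40,225,0],[48,270,0],[56,315,0],[64,360,0],[72,405,0],[80,440,0]], "turn": [[0,0,0],[0,0,0],[0,0,0],[0,0,0],[0,0,0],[0,0,0],[0,0,0],[0,0,0],[0,0,0],[0,0,0]], "gripper": [1,1,1,1,1,1,1,1,1,1]}}

```text
t: 14.05
eef_pos: [0.5812, 0.2007, 0.2053]
tool_rot: [0.574, -0.42, 0.569, 0.413]
contact_force: [0.4, 0.0, -0.5]
gripper_width: 1.001
```

Request:
{"api": "drive_tool", "payload": {"slide": [[2,30,0],[3,50,0],[4,55,0],[4,55,0],[4,55,0]], "turn": [[0,0,0],[0,0,0],[0,0,0],[0,0,0],[0,0,0]], "gripper": [1,1,1,1,1]}}

```text
t: 14.55
eef_pos: [0.5856, 0.2531, 0.2054]
tool_rot: [0.575, -0.419, 0.569, 0.412]
contact_force: [-0.1, -0.3, 0.3]
gripper_width: 0.997
```

```bash
python3 - <<'E'
from h import *
snap('wrist','w5.png');snap('top','t5.png'); F=[]
o=bot.get_obs(); print(o['t'],o['eef_pos'],o['gripper_width'],o['q'],o['contact_force'])
E
```

```text
14.65 [0.58559326 0.25330618 0.2055791 ] 0.9989243920995909 [-0.74906326  0.41555042  0.32145536  1.66927451 -0.13574843  1.06997233
  0.86687758] [0.10532865 0.6121955  0.40432614]
```

View pics/w5.png

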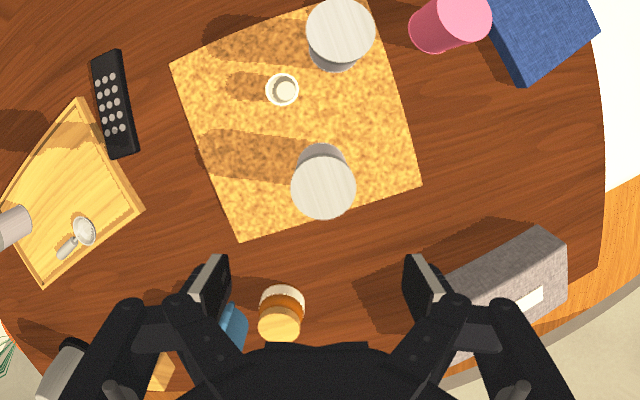

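View pics/t5.png

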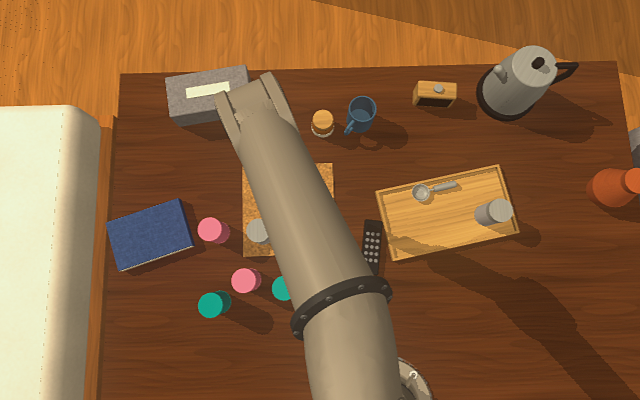

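R stands in the tray (lid near (500,211), top view). F's lid is at (323,188) in the wrist view, on the measured position. Grip and lift F.

Request:
{"api": "drive_tool", "payload": {"slide": [[0,5,-40],[0,5,-80],[0,5,-120],[0,5,-142],[0,5,-142],[0,5,-142],[0,5,-142],[0,5,-142],[0,5,-142],[0,5,-142]], "turn": [[0,0,0],[0,0,0],[0,0,0],[0,0,0],[0,0,0],[0,0,0],[0,0,0],[0,0,0],[0,0,0],[0,0,0]], "gripper": [1,1,1,1,1,0,0,0,0,0], "squeeze": 50}}

```text
t: 15.65
eef_pos: [0.5875, 0.2587, 0.0665]
tool_rot: [0.577, -0.419, 0.568, 0.411]
contact_force: [-0.8, -0.9, 5.6]
gripper_width: 0.656
```

Request:
{"api": "drive_tool", "payload": {"slide": [[0,0,0],[0,0,10],[0,0,30],[0,0,60],[0,0,90],[0,0,120],[0,0,130],[0,0,130],[0,0,130],[0,0,130]], "turn": [[0,0,0],[0,0,0],[0,0,0],[0,0,0],[0,0,0],[0,0,0],[0,0,0],[0,0,0],[0,0,0],[0,0,0]], "gripper": [0,0,0,0,0,0,0,0,0,0]}}

```text
t: 16.65
eef_pos: [0.5863, 0.2583, 0.1945]
tool_rot: [0.575, -0.419, 0.569, 0.412]
contact_force: [-0.5, -0.6, -1.6]
gripper_width: 0.653
```

```bash
python3 - <<'E'
from h import *
F=[]
for i in range(6): F.append(bot.get_obs()['contact_force']); bot.read_camera('top')
print(np.mean(F,0),np.std(F,0)); o=bot.get_obs(); print(o['t'],o['eef_pos'],o['gripper_width'],o['q'])
E
```

```text
[-0.20520104 -0.06481356 -1.95947549] [0.51316866 0.44023801 0.38705957]
16.95 [0.58728564 0.25855997 0.19589732] 0.6544611015113038 [-0.75314805  0.42865821  0.32013226  1.67348708 -0.14082703  1.04993092
  0.86405541]
```

F is about 2.0 N, also light, so L (5 N) is the heaviest. F goes to the tray centre slot (0.469,-0.202).

Request:
{"api": "drive_tool", "payload": {"slide": [[-5,-20,0],[-13,-50,0],[-22,-85,0],[-31,-120,0],[-40,-155,0],[-49,-190,0],[-58,-225,0],[-67,-260,0],[-75,-290,0],[-82,-320,0]], "turn": [[0,0,0],[0,0,0],[0,0,0],[0,0,0],[0,0,0],[0,0,0],[0,0,0],[0,0,0],[0,0,0],[0,0,0]], "gripper": [0,0,0,0,0,0,0,0,0,0]}}

```text
t: 17.95
eef_pos: [0.5047, -0.0629, 0.1961]
tool_rot: [0.577, -0.419, 0.568, 0.411]
contact_force: [0.5, 0.1, -2.3]
gripper_width: 0.655
```

Request:
{"api": "drive_tool", "payload": {"slide": [[-8,-30,0],[-16,-60,0],[-24,-90,0],[-30,-115,0],[-34,-130,0],[-36,-138,0],[-36,-138,0],[-36,-138,0],[-36,-138,0]], "turn": [[0,0,0],[0,0,0],[0,0,0],[0,0,0],[0,0,0],[0,0,0],[0,0,0],[0,0,0],[0,0,0]], "gripper": [0,0,0,0,0,0,0,0,0]}}

```text
t: 18.85
eef_pos: [0.4692, -0.1996, 0.196]
tool_rot: [0.576, -0.42, 0.568, 0.412]
contact_force: [0.0, -0.1, -1.9]
gripper_width: 0.651
```

```bash
python3 - <<'E'
from h import *
snap('side','s6.png'); 
o=bot.get_obs(); print(o['t'],o['eef_pos'],o['gripper_width'],o['q'],o['contact_force'])
E
```

```text
18.9 [ 0.46917841 -0.19972801  0.19601   ] 0.6563180268527453 [-0.17734275  0.21147921  0.53430668  1.98886656 -0.13571244  0.95846563
  1.68062932] [ 0.0797225  -0.09018636 -2.8980734 ]
```

View pics/s6.png

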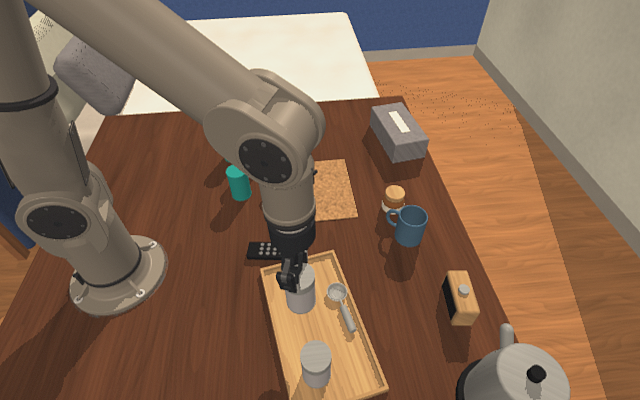

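F hangs clear of R, with its base near (302,308); R's lid is at (315,352). Lowering.

Request:
{"api": "drive_tool", "payload": {"slide": [[0,0,-20],[0,0,-50],[0,0,-80],[0,0,-105],[0,0,-116],[0,0,-121],[0,0,-124],[0,0,-126],[0,0,-127],[0,0,-127]], "turn": [[0,0,0],[0,0,0],[0,0,0],[0,0,0],[0,0,0],[0,0,0],[0,0,0],[0,0,0],[0,0,0],[0,0,0]], "gripper": [0,0,0,0,0,0,0,0,0,0]}}

```text
t: 19.9
eef_pos: [0.4699, -0.1999, 0.0697]
tool_rot: [0.577, -0.42, 0.567, 0.411]
contact_force: [0.0, 0.4, -0.6]
gripper_width: 0.65
```

Request:
{"api": "drive_tool", "payload": {"slide": [[0,0,-1],[0,0,-1],[0,0,-1],[0,0,-1],[0,0,-1],[0,0,-1],[0,0,20],[0,0,60],[0,0,100],[0,0,135]], "turn": [[0,0,0],[0,0,0],[0,0,0],[0,0,0],[0,0,0],[0,0,0],[0,0,0],[0,0,0],[0,0,0],[0,0,0]], "gripper": [0,0,1,1,1,1,1,1,1,1]}}

```text
t: 20.9
eef_pos: [0.4699, -0.2001, 0.2065]
tool_rot: [0.577, -0.42, 0.567, 0.411]
contact_force: [1.4, -0.6, -0.3]
gripper_width: 1.001
```

Request:
{"api": "drive_tool", "payload": {"slide": [[0,40,0],[0,85,0],[0,130,0],[0,175,0],[0,220,0],[-2,265,0],[-5,310,0],[-8,355,0],[-11,400,0],[-14,440,0]], "turn": [[0,0,0],[0,0,0],[0,0,0],[0,0,0],[0,0,0],[0,0,0],[0,0,0],[0,0,0],[0,0,0],[0,0,0]], "gripper": [1,1,1,1,1,1,1,1,1,1]}}

```text
t: 21.9
eef_pos: [0.4553, 0.2422, 0.2066]
tool_rot: [0.577, -0.42, 0.567, 0.411]
contact_force: [1.0, -0.6, 1.0]
gripper_width: 0.999
```

Request:
{"api": "drive_tool", "payload": {"slide": [[-1,40,0],[-3,70,0],[-3,80,0],[-3,80,0],[-3,80,0]], "turn": [[0,0,0],[0,0,0],[0,0,0],[0,0,0],[0,0,0]], "gripper": [1,1,1,1,1]}}

```text
t: 22.4
eef_pos: [0.4527, 0.3204, 0.2063]
tool_rot: [0.577, -0.42, 0.568, 0.411]
contact_force: [0.1, -1.1, -0.7]
gripper_width: 0.997
```

```bash
python3 - <<'E'
from h import *
snap('wrist','w7.png');snap('side','s7.png')
o=bot.get_obs(); print(o['t'],o['eef_pos'],o['gripper_width'],o['q'],o['contact_force'])
E
```

```text
22.5 [0.45287166 0.32005235 0.20654671] 0.9961561047762869 [-0.89563109  0.26429135  0.19122686  1.86072782 -0.04213056  1.00939473
  0.56565961] [0.76425583 0.4881805  0.45141876]
```

View pics/w7.png

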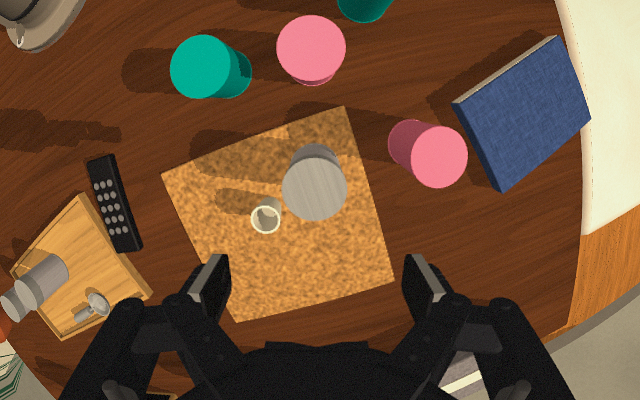

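View pics/s7.png

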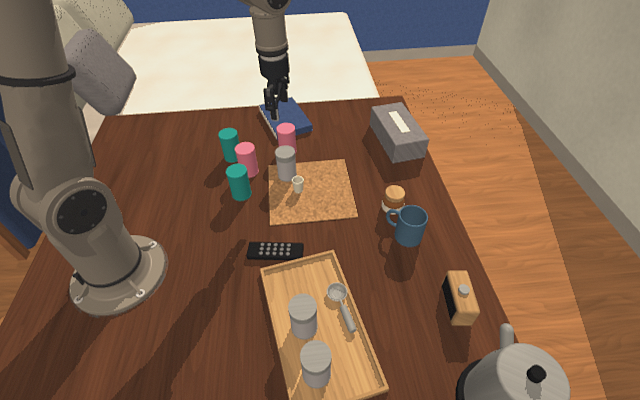

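Both light tins stand upright in the tray, lids at (303,305) and (315,352) in the side view. Tin L is under the gripper, with its lid at (314,187) in the wrist view. Grasp L and lift it 150 mm.

Request:
{"api": "drive_tool", "payload": {"slide": [[-1,1,-40],[-1,1,-80],[-1,1,-120],[-1,1,-143],[-1,1,-143],[-1,1,-143],[-1,1,-143],[-1,1,-143],[-1,1,-143],[-1,1,-143]], "turn": [[0,0,0],[0,0,0],[0,0,0],[0,0,0],[0,0,0],[0,0,0],[0,0,0],[0,0,0],[0,0,0],[0,0,0]], "gripper": [1,1,1,1,1,0,0,0,0,0], "squeeze": 55}}

```text
t: 23.5
eef_pos: [0.4533, 0.321, 0.0663]
tool_rot: [0.578, -0.419, 0.567, 0.41]
contact_force: [-1.4, -3.0, 8.5]
gripper_width: 0.655
```

Request:
{"api": "drive_tool", "payload": {"slide": [[0,0,0],[0,0,10],[0,0,35],[0,0,65],[0,0,95],[0,0,125],[0,0,145],[0,0,155],[0,0,155],[0,0,155]], "turn": [[0,0,0],[0,0,0],[0,0,0],[0,0,0],[0,0,0],[0,0,0],[0,0,0],[0,0,0],[0,0,0],[0,0,0]], "gripper": [0,0,0,0,0,0,0,0,0,0]}}

```text
t: 24.5
eef_pos: [0.4527, 0.3205, 0.2204]
tool_rot: [0.578, -0.419, 0.567, 0.41]
contact_force: [-0.8, 1.2, -5.6]
gripper_width: 0.648
```

Request:
{"api": "drive_tool", "payload": {"slide": [[0,0,0],[0,0,0],[0,0,0],[0,0,0],[0,0,0]], "turn": [[0,0,0],[0,0,0],[0,0,0],[0,0,0],[0,0,0]], "gripper": [0,0,0,0,0]}}

```text
t: 25.0
eef_pos: [0.4527, 0.3205, 0.2202]
tool_rot: [0.578, -0.419, 0.567, 0.41]
contact_force: [0.4, -0.8, -5.9]
gripper_width: 0.653
```

```bash
python3 - <<'E'
from h import *
snap('side','s8.png');snap('top','t8.png'); F=[]
for i in range(6): F.append(bot.get_obs()['contact_force']); bot.read_camera('top')
print(np.mean(F,0)); o=bot.get_obs(); print(o['t'],o['eef_pos'],o['gripper_width'],np.abs(o['joint_vel']).max())
crop('t8.png',360,150,540,270,4,'t8c.png')
c=load('t8.png')
E
```

```text
[-0.14001637  0.38210326 -4.84374389]
25.4 [0.45268593 0.32056983 0.22044177] 0.6497200858567723 0.0016215373942160475
```

View pics/s8.png

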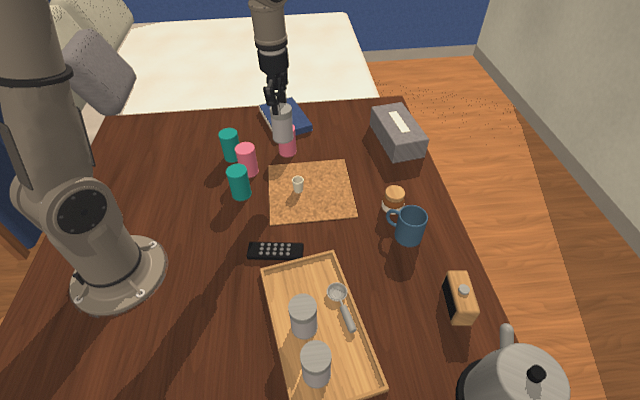

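View pics/t8c.png

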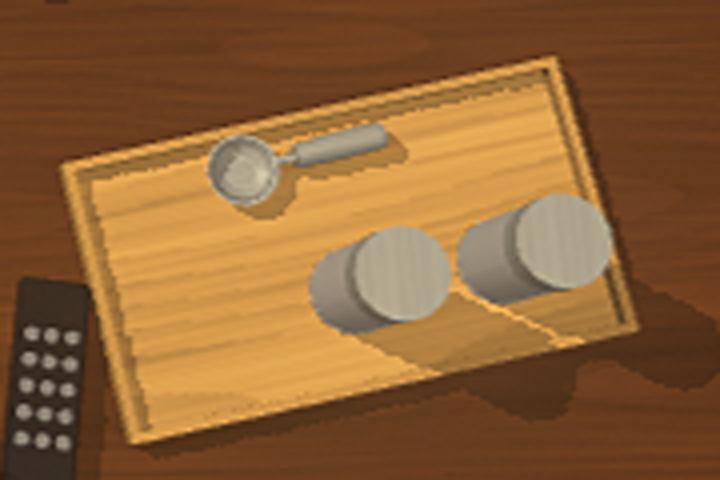

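```bash
python3 - <<'E'
from h import *
c=load('t8.png'); a=.192; M=np.array([[np.cos(a),np.sin(a)],[-np.sin(a),np.cos(a)]])
for p in((460.5,218.5),(500.7,210.2)): print(M@(onz(c,*p,.107)[:2]-[.4981,-.1959]))
print(bot.hand_in())
E
```

```text
[-0.03002816  0.00244409]
[-0.03174101 -0.10370954]
the job is handed in; nothing more can be done
None
```

I weighed all three grey tins by lifting them. The left one was heaviest, the other two are in the tray, and I handed the job in at about 25 s while holding the heaviest.

| Tin | Measured force | Final place |
|---|---|---|
| Left | 4.8 to 5.0 N on two lifts (about 0.5 kg) | Held in the gripper |
| Right | about 1.1 N (single readings 0.7 to 2.0 N) | Tray, frame position (-0.032, -0.104) m |
| Far | about 2.0 N | Tray, frame position (-0.030, 0.002) m |

- **Held tin:** it was upright and still in the last side picture. Its underside is about 0.158 m above the dresser top, worked out from the tool height.
- **Tray tins:** both were lowered until the wrist force showed contact, then released. They stand upright in the last top and side pictures.
- **Other things:** the creamer, spoon, mug, candle, remote, book and look-alike tins all look unmoved in the pictures; I did not measure them again.

No check failed. Force readings were noisy by about 0.5 N, far less than the 3 N gap between the heaviest tin and the others. The right tin shifted a few millimetres as I gripped it, but the grasp held.

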